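Sweep the tested specimens into the bay

ROBOT

A 6-joint arm with a two-finger parallel gripper is mounted at the origin on a cart in front of the work surface, level with it; the furniture and walls round the work are solid. World frame = base frame: x ahead of the robot, y to its left, z up, the work surface at z = 0. Lengths are in m, angles in degrees, forces in N, time in s.
With the tool pointing down it reaches from about 0.4 to 0.825 m from the base axis. Payload 7 kg.
Tool frame: the origin (TCP) lies midway between the tips of the shut fingers; the grasp point (between the pads) lies bot.hold_point_z behind it (bot.hold_point_z is the distance from the TCP to the grasp point, in m); z points along the fingers, y is the line along which they close (so a half turn about z gives the same grasp; the last joint's range is limited). The gripper opens to 88 mm and grips with 3 to 60 N. Pads are 19 mm wide; open, the fingers measure 130 mm over their backs; the gripper's body (78 mm by 193 mm) begins 47 mm behind the grasp point.
Start: joints at [81.194, 20.546, 0.682, 0, -70.136, -16.507], TCP at [0.289, 0.61, 0.227] pointing down, gripper open.
Joint ranges: [-176.03, 176.03], [-82.01, 121.73], [-58.28, 71.71], [-173.87, 95.51], [-174.79, -0.11], [-173.66, 173.66]. Speed limits (degrees/s): [136.94, 136.94, 172.46, 180, 180, 180].

INTERFACE

Orientations are given as [roll, pitch, yaw] about the fixed x, y, z axes, in that order (R = Rz(yaw) Ry(pitch) Rx(roll)).
In Python, from plant import bot gives the robot as it stands.
- The arm moves only by the tool arm_command, never from a script. Its argument "deltas" is a list of rows, each an object with "jaw": the opening, from 0 (shut) to 1 (fully open); "travel": the shift along the tool's x, y, z in m, a list of three; "yaw": the turn about the tool's z in rad. In form: [{"jaw": jaw, "travel": [dx, dy, dz], "yaw": yaw}, ...]. A call has 1 to 5 rows; each row is the pose to reach, as a shift and turn from the pose commanded when the call began, along the tool's axes at that moment; what a row does not reach only later rows make up. A row lasts 1/12 s, in which the tool goes at most 41.7 mm and 7.16 degrees, less where a joint would pass 70% of its speed; a pose out of reach is approached as far as the arm can. A call with a gripper value outside its range is refused whole. The fingers move at their own pace and stop on an object; "grip_force" is the grip in N (left out, the last holds). Time passes only in rows, so rows that repeat a pose let the fingers close. It gives the time, the measured TCP pose, the force, the opening and the grip force at its end, in the units of the state.
- bot.get_obs(): the state, without advancing time (a new reading comes with each control period).
- bot.get_image(name): name is "scene" or "top" or "wrist"; returns the picture (384x512x3 uint8, red, green, blue); there is no depth.
- bot.camera_params(name): a dict with "fx", "fy", "cx", "cy" (pixels), "camera_from_world" (4x4, takes a point from world to camera coordinates); the wrist camera has in their place "mount" (4x4, takes a point from camera to tool coordinates, whose origin is the TCP and whose axes are the flange's). Camera axes: x right, y up, looking along -z (the intrinsics and any distortion apply to the point x, -y, -z); pixel columns grow to the right and rows downward; lengths in m; the calibration is good to about 2 mm. A picture is of the moment at which its call begins: read the wrist's pose just before it. camera_params takes no time and is no camera call.
- bot.sign_off(): hands the job in; it is judged then, once.
The state is a dict: "time_s": time; "joint_pos": joint angles; "qvel": joint speeds; "tau": joint torques, N m; "ee_pos": TCP position; "ee_rot": TCP orientation; "contact_force": force on the tool from outside, world axes, zero at the start; "wrist_torque": the same for the moment, N m; "gripper_width": finger opening in m; "grasp_force": force on a finger pad.
Only numpy, scipy, OpenCV 4.12 (cv2) and the standard library are available. Lean on these libraries where they do the work, as an engineer would, in place of code of your own. Each camera call takes 0.05 s, during which the arm holds its last target. There are 200 camera calls.

TASK

Clear the tested specimens off the green mat in front of the robot, this side of the green machine: with your fingertips, sweep the spur gear, the bearing ring and the pale round test block into the three-sided aluminium bay, until each lies flat and wholly inside the bay's open mouth. Slide them along flat and do not pick any of them up. Leave the small pointed indenter standing, and leave the other things where they are.

Things in the scene. Friction and masses are not known exactly. Their poses are not given: they have to be found in the camera images.
- bay: fixed bay of aluminium bars 10 mm thick, 25 mm high, on three sides of a 220 mm wide, 130 mm deep area of bare bench left of the green mat; the mouth faces the robot's right. Origin on the bench, middle of the mouth (line between the side bars' tips). y points into the bay, x along the mouth, z up: side bars' inner faces at x = -110 and +110 mm, back bar's at y = 130 mm
- gear: grey steel spur gear lying flat on the green mat (its top 2.5 mm above the bench, its left edge at y = -22 mm in the robot frame), 60 mm across the teeth, 14 mm thick, 0.2 kg, loose. Origin at the centre of its underside, z up
- ring: plain steel bearing ring lying flat, 52 mm outside, about 34 mm bore, 15 mm thick, about 0.14 kg, loose. Origin at the centre of its underside, z up
- test_block: pale round flat steel test block (a plain disc with a few dents on top), 65 mm across, 15 mm thick, 0.39 kg, loose, lying on the green mat (like the gear and ring: those beyond the green machine on the far right are not meant). Origin at the centre of its underside, z up
- indenter: small pale metal indenter standing upright, point up, among the specimens: 18 mm across, 44 mm high, easily knocked over. To be left standing. Origin at the centre of its foot, z up
- screwdriver: screwdriver with a red handle lying near the front edge, 184 mm long, 27 mm high; bystander. Origin at the middle of its underside
- tin: round green tin with a metal lid, 64 mm across, 31 mm high; bystander. Origin at the centre of its underside

How it is judged:
By the outcome, as a careful person would: the job done as asked, in the order asked, and still so for the second after the job is handed in, with the robot touching nothing.
It also fails if it takes over 72 s, if anything falls off the work surface, if the arm or the gripper's body presses on something with over 40 N, if the wrist force passes 120 N, or if a joint passes its speed limit or range.

## Working session

There is one attempt and no reset: what is moved stays moved. The work goes in short steps, Python scripts to look and compute and a tool call to move; the robot and the scene stay as the last step left them, time stands still between calls to the robot, and variables do not carry over. Pictures are saved under pics/ and viewed, at most 10 in all, crops included, and the job is handed in when it is done.

Besides the shell and the picture viewer there is one more tool, called after ">>>" in YAML: its name, and indented under it one key for each argument. arm_command: Moves the arm, as the interface text tells. Its arguments: {"type":"object","properties":{"deltas":{"type":"array"},"grip_force":{"type":"number"}},"required":["deltas"]}

```bash
mkdir -p pics; ls; python3 - <<'E'
from plant import bot
import cv2,numpy as np
o=bot.get_obs();print(o)
for n in("scene","top"):
    p=bot.camera_params(n);print(n,p)
    cv2.imwrite(f"pics/{n}0.png",cv2.resize(bot.get_image(n)[:,:,::-1],(800,600),interpolation=cv2.INTER_CUBIC))
print(bot.hold_point_z)
E
```

```text
pics
{'time_s': 0.0, 'joint_pos': array([ 8.11940678e+01,  2.05915109e+01,  6.33665532e-01, -2.10894786e-02,
       -7.01352044e+01, -1.65068836e+01]), 'qvel': array([ 0.03650399, -0.05388084,  0.04270444, -0.02442425,  0.02785607,
        0.02746581]), 'tau': array([ 1.12585494e-03, -5.82714951e+01,  2.93047857e+01,  6.99664369e+00,
        6.93904716e-03, -1.66024356e-04]), 'ee_pos': array([0.28841262, 0.60973922, 0.22561796]), 'ee_rot': array([ 1.79905152e+02, -7.43267335e-03, -2.53199920e+01]), 'contact_force': array([-0.8839348 ,  0.36089032, -0.16563097]), 'wrist_torque': array([ 0.04969094, -0.04580984,  0.02253669]), 'grasp_force': 0.0, 'gripper_width': 0.0875385047427203}
scene {'fx': 382.2050441421515, 'fy': 382.2050441421515, 'cx': 253.02120178531447, 'cy': 195.38373107976489, 'camera_from_world': array([[ 0.48343182, -0.87513997,  0.02058427, -0.1675313 ],
       [ 0.55363297,  0.3238751 ,  0.76719975, -0.34534186],
       [-0.6780739 , -0.35949265,  0.64107786, -0.60827766],
       [ 0.        ,  0.        ,  0.        ,  1.        ]])}
top {'fx': 346.53172675739376, 'fy': 346.53172675739376, 'cx': 250.2069459012426, 'cy': 191.99732478002122, 'camera_from_world': array([[-0.00909923, -0.99990516, -0.01033827,  0.083552  ],
       [ 0.99428149, -0.0101472 ,  0.10630784, -0.50269431],
       [-0.10640266, -0.00931184,  0.99427952, -0.98131634],
       [ 0.        ,  0.        ,  0.        ,  1.        ]])}
0.0188
```

View pics/top0.png

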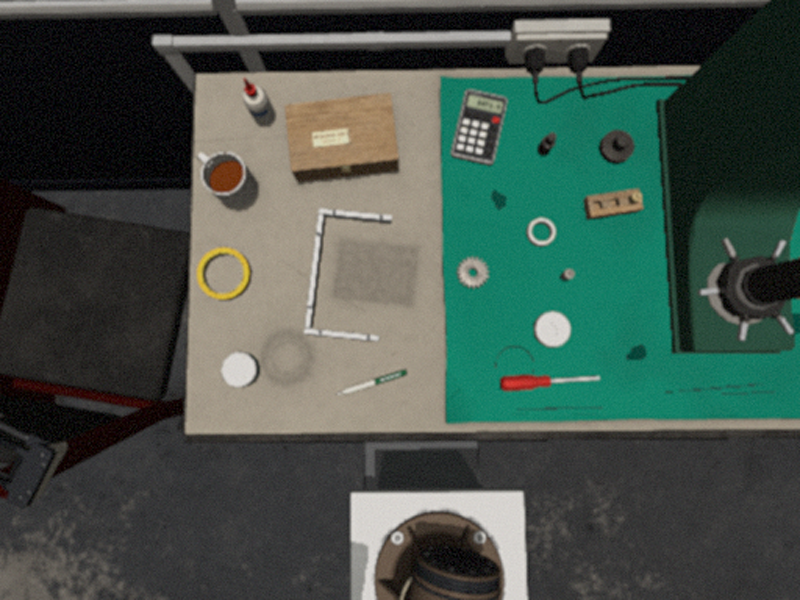

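View pics/scene0.png

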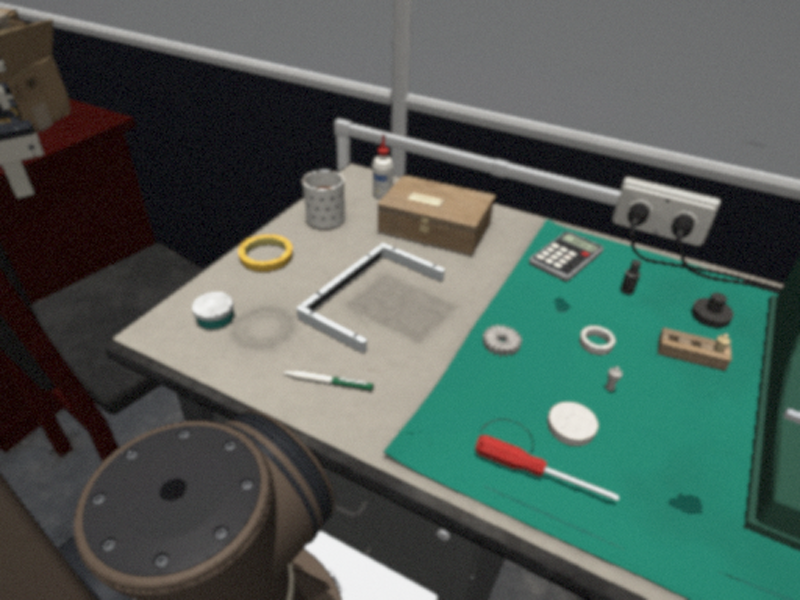

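The top view shows the gear at (473,272), ring (541,231), test block (553,329) and indenter (568,274). The bay corners are at about (321,213) and (308,331), with the tips at (390,217) and (376,338). The scene view agrees with this.

```bash
cat > h.py <<'E'
from plant import bot
import numpy as np,cv2
def ray(n,u,v,z):
    p=bot.camera_params(n);T=p["camera_from_world"]
    d=T[:3,:3].T@np.array([(u-p["cx"])/p["fx"],-(v-p["cy"])/p["fy"],-1]);c=-T[:3,:3].T@T[:3,3]
    return (c+d*(z-c[2])/d[2])[:2]
def find(n,img,u,v,z,r=26):
    "centroid of the non-green blob near (u,v), 800x600 px"
    u,v=int(u*.64),int(v*.64);h=cv2.cvtColor(img,cv2.COLOR_RGB2HSV).astype(int)
    m=((h[...,1]<110)&(h[...,2]>70)).astype(np.uint8)
    k=np.zeros_like(m);cv2.circle(k,(u,v),r,1,-1);m&=k
    c=max(cv2.findContours(m,cv2.RETR_EXTERNAL,cv2.CHAIN_APPROX_NONE)[0],key=cv2.contourArea)
    (x,y),rad=cv2.minEnclosingCircle(c);M=cv2.moments(c)
    return np.round(ray(n,M["m10"]/M["m00"],M["m01"]/M["m00"],z),4),round(rad,1)
E
python3 - <<'E'
from h import *
A=bot.get_image("top");B=bot.get_image("scene")
for k,t,s,z in[("gear",(473,272),(502,339),.0165),("ring",(541,231),(598,340),.0175),("block",(553,329),(574,423),.0175),("ind",(568,274),(614,377),.025)]:
    print(k,find("top",A,*t,z,18),find("scene",B,*s,z,25))
for n,P in[("top",[(321,211),(391,217),(307,332),(377,338)]),("scene",[(384,247),(442,271),(302,309),(365,342)])]:
    for q in P:print(n,q,ray(n,q[0]*.64,q[1]*.64,.025).round(3))
for k,q,z in[("sd handle",(503,383),.02),("sd tip",(600,378),.01),("box corner",(397,172),.05),("calc",(480,162),.01),("mat edge",(443,280),0),("pen",(405,372),.01),("calc L",(453,155),.01)]:print(k,ray("top",q[0]*.64,q[1]*.64,z).round(3))
E
```

```text
gear (array([ 0.5567, -0.075 ]), 10.3) (array([ 0.5499, -0.0785]), 12.6)
ring (array([ 0.6332, -0.207 ]), 9.5) (array([ 0.6261, -0.2099]), 12.0)
block (array([ 0.4478, -0.2211]), 12.1) (array([ 0.441 , -0.2233]), 17.1)
ind (array([ 0.5506, -0.2537]), 3.7) (array([ 0.6029, -0.2215]), 10.1)
top (321, 211) [0.675 0.21 ]
top (391, 217) [0.662 0.077]
top (307, 332) [0.446 0.235]
top (377, 338) [0.433 0.105]
scene (384, 247) [0.668 0.202]
scene (442, 271) [0.655 0.076]
scene (302, 309) [0.444 0.229]
scene (365, 342) [0.429 0.099]
sd handle [ 0.348 -0.126]
sd tip [ 0.356 -0.308]
box corner [0.741 0.065]
calc [ 0.773 -0.097]
mat edge [ 0.544 -0.021]
pen [0.37  0.054]
calc L [ 0.788 -0.045]
```

>>> arm_command:
  deltas:
    - {"jaw": 0.455,"travel": [0.028,0.028,0.005],"yaw": 0.113}
    - {"jaw": 0.455,"travel": [0.056,0.056,0.011],"yaw": 0.226}
    - {"jaw": 0.455,"travel": [0.084,0.084,0.016],"yaw": 0.339}
    - {"jaw": 0.455,"travel": [0.112,0.112,0.022],"yaw": 0.452}
    - {"jaw": 0.455,"travel": [0.14,0.14,0.027],"yaw": 0.565}

```text
time_s: 0.62
ee_pos: [0.3554, 0.4218, 0.1991]
ee_rot: [180.0, -0.0, -58.0]
contact_force: [0.8, 0.1, 0.1]
gripper_width: 0.06
grasp_force: 0.0
```

>>> arm_command:
  deltas:
    - {"jaw": 0.455,"travel": [0.04,0.0086,0.006],"yaw": 0.113}
    - {"jaw": 0.455,"travel": [0.08,0.0172,0.012],"yaw": 0.226}
    - {"jaw": 0.455,"travel": [0.12,0.0258,0.018],"yaw": 0.339}
    - {"jaw": 0.455,"travel": [0.16,0.0344,0.024],"yaw": 0.452}
    - {"jaw": 0.455,"travel": [0.2,0.043,0.03],"yaw": 0.564}

```text
time_s: 1.03
ee_pos: [0.426, 0.2298, 0.1696]
ee_rot: [-180.0, 0.0, -90.3]
contact_force: [0.8, 1.3, 0.4]
gripper_width: 0.0401
grasp_force: 0.0
```

>>> arm_command:
  deltas:
    - {"jaw": 0.455,"travel": [0.038,-0.014,0.01],"yaw": 0}
    - {"jaw": 0.455,"travel": [0.076,-0.028,0.02],"yaw": 0}
    - {"jaw": 0.455,"travel": [0.114,-0.042,0.03],"yaw": 0}
    - {"jaw": 0.455,"travel": [0.152,-0.056,0.04],"yaw": 0}
    - {"jaw": 0.455,"travel": [0.19,-0.07,0.05],"yaw": 0}

```text
time_s: 1.45
ee_pos: [0.4961, 0.0401, 0.1195]
ee_rot: [-180.0, 0.0, -90.0]
contact_force: [1.4, 1.5, 1.2]
gripper_width: 0.04
grasp_force: 0.0
```

>>> arm_command:
  deltas:
    - {"jaw": 0.455,"travel": [0.038,-0.0145,0],"yaw": 0}
    - {"jaw": 0.455,"travel": [0.076,-0.029,0],"yaw": 0}
    - {"jaw": 0.455,"travel": [0.114,-0.0435,0],"yaw": 0}
    - {"jaw": 0.455,"travel": [0.15,-0.059,0],"yaw": 0}
    - {"jaw": 0.455,"travel": [0.166,-0.059,0.01],"yaw": 0}

```text
time_s: 1.87
ee_pos: [0.5581, -0.1279, 0.1109]
ee_rot: [-179.8, -0.1, -90.1]
contact_force: [0.9, 0.0, 0.6]
gripper_width: 0.0398
grasp_force: 0.0
```

>>> arm_command:
  deltas:
    - {"jaw": 0.455,"travel": [0,0,0.035],"yaw": 0}
    - {"jaw": 0.455,"travel": [0,0,0.07],"yaw": 0}
    - {"jaw": 0.455,"travel": [0,0,0.09],"yaw": 0}
    - {"jaw": 0.455,"travel": [0,0,0.1],"yaw": 0}
    - {"jaw": 0.455,"travel": [0,0,0.1015],"yaw": 0}

```text
time_s: 2.28
ee_pos: [0.5534, -0.1242, 0.006]
ee_rot: [179.8, -0.0, -90.0]
contact_force: [0.1, -0.5, -0.2]
gripper_width: 0.0397
grasp_force: 0.0
```

```bash
python3 - <<'E'
from h import *
o=bot.get_obs();print(o["ee_pos"],o["ee_rot"])
a=bot.get_image("scene");w=bot.get_image("wrist")
cv2.imwrite("pics/b1.png",np.hstack([cv2.resize(x,(400,300)) for x in(a,w)])[:,:,::-1])
E
```

```text
[ 0.5534058  -0.12423824  0.00604734] [ 1.79772903e+02 -2.20735738e-02 -9.00135281e+01]
```

View pics/b1.png

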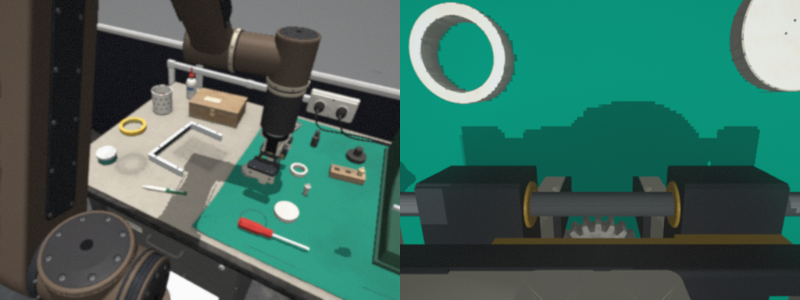

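The wrist view shows the gear centred between the fingers at about (601,230), with the ring and test block clear of them. I'll push the gear now.

>>> arm_command:
  deltas:
    - {"jaw": 0.455,"travel": [-0.008,0,0],"yaw": 0}
    - {"jaw": 0.455,"travel": [-0.018,0,0],"yaw": 0}
    - {"jaw": 0.455,"travel": [-0.034,0,0],"yaw": 0}
    - {"jaw": 0.455,"travel": [-0.052,0,0],"yaw": 0}
    - {"jaw": 0.455,"travel": [-0.07,0,0],"yaw": 0}

```text
time_s: 2.8
ee_pos: [0.5555, -0.0526, 0.0097]
ee_rot: [-179.9, 0.0, -90.0]
contact_force: [-0.7, -1.0, 0.8]
gripper_width: 0.0397
grasp_force: 0.8
```

>>> arm_command:
  deltas:
    - {"jaw": 0.455,"travel": [-0.018,0,0],"yaw": 0}
    - {"jaw": 0.455,"travel": [-0.036,0,0],"yaw": 0}
    - {"jaw": 0.455,"travel": [-0.054,0,0],"yaw": 0}
    - {"jaw": 0.455,"travel": [-0.072,0,0],"yaw": 0}
    - {"jaw": 0.455,"travel": [-0.09,0,0],"yaw": 0}

```text
time_s: 3.22
ee_pos: [0.5552, 0.038, 0.0096]
ee_rot: [-179.9, 0.0, -89.9]
contact_force: [-0.1, -1.7, 0.8]
gripper_width: 0.0398
grasp_force: 0.7
```

>>> arm_command:
  deltas:
    - {"jaw": 0.455,"travel": [-0.018,0,0],"yaw": 0}
    - {"jaw": 0.455,"travel": [-0.034,0,0],"yaw": 0}
    - {"jaw": 0.455,"travel": [-0.048,0,0],"yaw": 0}
    - {"jaw": 0.455,"travel": [-0.06,0,0],"yaw": 0}
    - {"jaw": 0.455,"travel": [-0.07,0,0],"yaw": 0}

```text
time_s: 3.63
ee_pos: [0.555, 0.1074, 0.009]
ee_rot: [-179.9, 0.0, -89.9]
contact_force: [0.7, -1.8, 3.1]
gripper_width: 0.0402
grasp_force: 1.8
```

>>> arm_command:
  deltas:
    - {"jaw": 0.455,"travel": [-0.01,0,0],"yaw": 0}
    - {"jaw": 0.455,"travel": [-0.02,0,0],"yaw": 0}
    - {"jaw": 0.455,"travel": [-0.028,0,0],"yaw": 0}
    - {"jaw": 0.455,"travel": [-0.035,0,0],"yaw": 0}
    - {"jaw": 0.455,"travel": [-0.04,0,0],"yaw": 0}

```text
time_s: 4.05
ee_pos: [0.5549, 0.1465, 0.0082]
ee_rot: [180.0, -0.0, -90.0]
contact_force: [-0.4, -4.0, 4.1]
gripper_width: 0.0397
grasp_force: 2.6
```

```bash
python3 - <<'E'
from h import *
o=bot.get_obs();print(o["ee_pos"],o["ee_rot"])
a=bot.get_image("scene");w=bot.get_image("top")
cv2.imwrite("pics/b2.png",np.hstack([cv2.resize(x,(400,300)) for x in(a,w)])[:,:,::-1])
E
```

```text
[0.55489037 0.14645482 0.00817292] [ 1.79999808e+02 -9.03066164e-03 -9.00015297e+01]
```

View pics/b2.png

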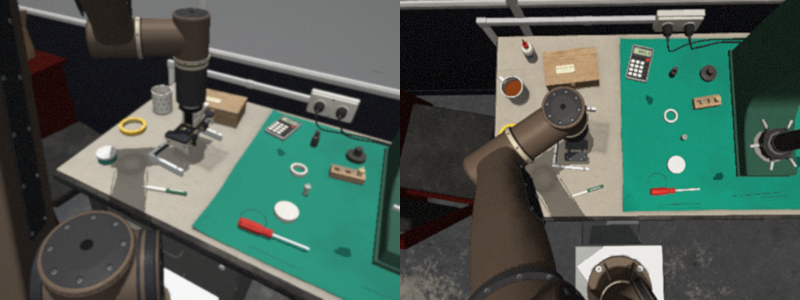

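The arm hides the bay, but the TCP is where planned. The other specimens haven't moved. I'll retract and go to the ring.

>>> arm_command:
  deltas:
    - {"jaw": 0.455,"travel": [0.01,0,0],"yaw": 0}
    - {"jaw": 0.455,"travel": [0.02,0,0],"yaw": 0}
    - {"jaw": 0.455,"travel": [0.023,0,-0.035],"yaw": 0}
    - {"jaw": 0.455,"travel": [0.03,0,-0.073],"yaw": 0}
    - {"jaw": 0.455,"travel": [0.045,0,-0.11],"yaw": 0}

```text
time_s: 4.57
ee_pos: [0.5542, 0.0999, 0.1186]
ee_rot: [179.9, -0.0, -90.0]
contact_force: [2.4, 0.4, 0.1]
gripper_width: 0.0399
grasp_force: 0.0
```

>>> arm_command:
  deltas:
    - {"jaw": 0.455,"travel": [0.036,-0.008,0],"yaw": 0}
    - {"jaw": 0.455,"travel": [0.072,-0.016,0],"yaw": 0}
    - {"jaw": 0.455,"travel": [0.108,-0.024,0],"yaw": 0}
    - {"jaw": 0.455,"travel": [0.144,-0.032,0],"yaw": 0}
    - {"jaw": 0.455,"travel": [0.18,-0.04,0],"yaw": 0}

```text
time_s: 4.98
ee_pos: [0.5943, -0.0818, 0.1181]
ee_rot: [-180.0, 0.0, -90.0]
contact_force: [0.2, 0.1, -0.3]
gripper_width: 0.0401
grasp_force: 0.0
```

>>> arm_command:
  deltas:
    - {"jaw": 0.455,"travel": [0.036,-0.008,0],"yaw": 0}
    - {"jaw": 0.455,"travel": [0.072,-0.016,0],"yaw": 0}
    - {"jaw": 0.455,"travel": [0.108,-0.024,0],"yaw": 0}
    - {"jaw": 0.455,"travel": [0.144,-0.032,0],"yaw": 0}
    - {"jaw": 0.455,"travel": [0.17,-0.036,0],"yaw": 0}

```text
time_s: 5.4
ee_pos: [0.6302, -0.2531, 0.1175]
ee_rot: [180.0, 0.0, -90.1]
contact_force: [1.0, -0.0, -0.4]
gripper_width: 0.0398
grasp_force: 0.0
```

```bash
python3 - <<'E'
from h import *
o=bot.get_obs();print(o["ee_pos"],o["ee_rot"])
a=bot.get_image("top");w=bot.get_image("wrist")
cv2.imwrite("pics/b3.png",np.hstack([cv2.resize(x,(400,300)) for x in(a,w)])[:,:,::-1])
E
```

```text
[ 0.63018387 -0.25305116  0.117475  ] [ 1.79977346e+02  7.28719521e-03 -9.01218737e+01]
```

View pics/b3.png

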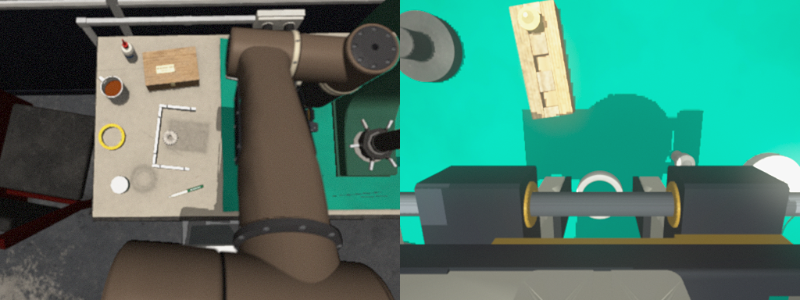

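The gear lies in the bay at (170,137) in the left half. In the wrist view the ring is centred between the fingers and the indenter is clear of them. I'll descend and push the ring.

>>> arm_command:
  deltas:
    - {"jaw": 0.455,"travel": [0.004,0,0.035],"yaw": 0}
    - {"jaw": 0.455,"travel": [0.004,0,0.07],"yaw": 0}
    - {"jaw": 0.455,"travel": [0.004,0,0.095],"yaw": 0}
    - {"jaw": 0.455,"travel": [0.004,0,0.107],"yaw": 0}
    - {"jaw": 0.455,"travel": [0.004,0,0.11],"yaw": 0}

```text
time_s: 5.92
ee_pos: [0.6284, -0.2531, 0.0052]
ee_rot: [179.7, 0.1, -90.0]
contact_force: [0.4, -0.9, 0.0]
gripper_width: 0.04
grasp_force: 0.0
```

>>> arm_command:
  deltas:
    - {"jaw": 0.455,"travel": [-0.008,0,0],"yaw": 0}
    - {"jaw": 0.455,"travel": [-0.018,0,0],"yaw": 0}
    - {"jaw": 0.455,"travel": [-0.034,0,0],"yaw": 0}
    - {"jaw": 0.455,"travel": [-0.052,0.002,0],"yaw": 0}
    - {"jaw": 0.455,"travel": [-0.07,0.004,0],"yaw": 0}

```text
time_s: 6.33
ee_pos: [0.6278, -0.1811, 0.01]
ee_rot: [-179.8, -0.0, -90.0]
contact_force: [-0.2, -0.9, 0.6]
gripper_width: 0.0399
grasp_force: 0.4
```

>>> arm_command:
  deltas:
    - {"jaw": 0.455,"travel": [-0.018,0.0018,0],"yaw": 0}
    - {"jaw": 0.455,"travel": [-0.036,0.0036,0],"yaw": 0}
    - {"jaw": 0.455,"travel": [-0.054,0.0054,0],"yaw": 0}
    - {"jaw": 0.455,"travel": [-0.072,0.0072,0],"yaw": 0}
    - {"jaw": 0.455,"travel": [-0.09,0.009,0],"yaw": 0}

```text
time_s: 6.75
ee_pos: [0.6185, -0.0905, 0.01]
ee_rot: [-179.8, 0.0, -89.9]
contact_force: [1.1, -1.1, -0.4]
gripper_width: 0.0402
grasp_force: 0.3
```

>>> arm_command:
  deltas:
    - {"jaw": 0.455,"travel": [-0.018,0.0018,0],"yaw": 0}
    - {"jaw": 0.455,"travel": [-0.036,0.0036,0],"yaw": 0}
    - {"jaw": 0.455,"travel": [-0.054,0.0054,0],"yaw": 0}
    - {"jaw": 0.455,"travel": [-0.072,0.0072,0],"yaw": 0}
    - {"jaw": 0.455,"travel": [-0.09,0.009,0],"yaw": 0}

```text
time_s: 7.17
ee_pos: [0.6093, -0.0004, 0.0101]
ee_rot: [-179.8, 0.0, -89.9]
contact_force: [0.6, 0.0, 0.7]
gripper_width: 0.0401
grasp_force: 0.5
```

>>> arm_command:
  deltas:
    - {"jaw": 0.455,"travel": [-0.018,0.003,0.001],"yaw": 0}
    - {"jaw": 0.455,"travel": [-0.034,0.006,0.002],"yaw": 0}
    - {"jaw": 0.455,"travel": [-0.048,0.009,0.003],"yaw": 0}
    - {"jaw": 0.455,"travel": [-0.06,0.011,0.003],"yaw": 0}
    - {"jaw": 0.455,"travel": [-0.07,0.012,0.003],"yaw": 0}

```text
time_s: 7.58
ee_pos: [0.5968, 0.0688, 0.0063]
ee_rot: [-179.9, 0.0, -89.9]
contact_force: [-0.5, -1.6, 3.8]
gripper_width: 0.0399
grasp_force: 1.6
```

>>> arm_command:
  deltas:
    - {"jaw": 0.455,"travel": [-0.01,0,0],"yaw": 0}
    - {"jaw": 0.455,"travel": [-0.018,0,0],"yaw": 0}
    - {"jaw": 0.455,"travel": [-0.025,0,0],"yaw": 0}
    - {"jaw": 0.455,"travel": [-0.03,0,0],"yaw": 0}
    - {"jaw": 0.455,"travel": [-0.033,0,0],"yaw": 0}

```text
time_s: 8.0
ee_pos: [0.5969, 0.1003, 0.005]
ee_rot: [180.0, -0.0, -90.0]
contact_force: [0.7, -2.5, 2.0]
gripper_width: 0.0403
grasp_force: 1.8
```

>>> arm_command:
  deltas:
    - {"jaw": 0.455,"travel": [0.008,0,0],"yaw": 0}
    - {"jaw": 0.455,"travel": [0.02,0,0],"yaw": 0}
    - {"jaw": 0.455,"travel": [0.023,0,-0.035],"yaw": 0}
    - {"jaw": 0.455,"travel": [0.03,0,-0.073],"yaw": 0}
    - {"jaw": 0.455,"travel": [0.04,0,-0.11],"yaw": 0}

```text
time_s: 8.42
ee_pos: [0.5959, 0.0583, 0.1154]
ee_rot: [179.9, -0.1, -90.0]
contact_force: [1.5, 0.7, 0.0]
gripper_width: 0.0402
grasp_force: 0.0
```

>>> arm_command:
  deltas:
    - {"jaw": 0.455,"travel": [0.0334,0.015,0],"yaw": 0}
    - {"jaw": 0.455,"travel": [0.0668,0.03,0],"yaw": 0}
    - {"jaw": 0.455,"travel": [0.1,0.045,0],"yaw": 0}
    - {"jaw": 0.455,"travel": [0.1336,0.06,0],"yaw": 0}
    - {"jaw": 0.455,"travel": [0.167,0.075,0],"yaw": 0}

```text
time_s: 8.83
ee_pos: [0.5201, -0.1095, 0.115]
ee_rot: [180.0, 0.0, -90.0]
contact_force: [0.2, -0.1, -0.8]
gripper_width: 0.0396
grasp_force: 0.0
```

>>> arm_command:
  deltas:
    - {"jaw": 0.455,"travel": [0.0334,0.015,0],"yaw": 0}
    - {"jaw": 0.455,"travel": [0.0668,0.03,0],"yaw": 0}
    - {"jaw": 0.455,"travel": [0.1,0.045,0],"yaw": 0}
    - {"jaw": 0.455,"travel": [0.1336,0.06,0],"yaw": 0}
    - {"jaw": 0.455,"travel": [0.167,0.075,0],"yaw": 0}

```text
time_s: 9.25
ee_pos: [0.4447, -0.2763, 0.115]
ee_rot: [180.0, 0.0, -90.1]
contact_force: [1.1, -0.4, -0.0]
gripper_width: 0.0398
grasp_force: 0.0
```

```bash
python3 - <<'E'
from h import *
o=bot.get_obs();print(o["ee_pos"],o["ee_rot"])
a=bot.get_image("top");w=bot.get_image("wrist")
cv2.imwrite("pics/b4.png",np.hstack([cv2.resize(x,(400,300)) for x in(a,w)])[:,:,::-1])
E
```

```text
[ 0.44470267 -0.27631322  0.11497468] [ 1.79997310e+02  2.15855733e-02 -9.00618462e+01]
```

View pics/b4.png

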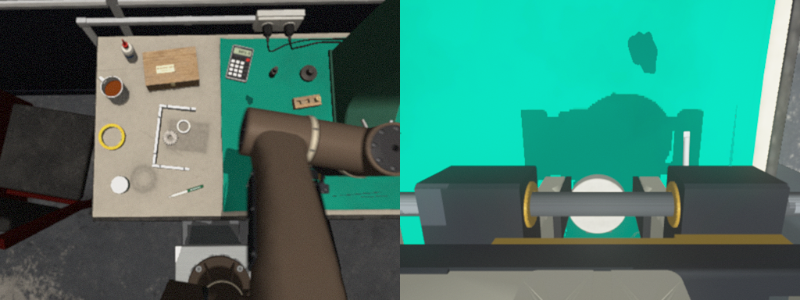

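The top view shows the gear and ring both in the bay at (170,137) and (183,126). The test block is centred between the fingers at (598,203). Before descending I'll check how close the elbow is to the machine.

```bash
python3 - <<'E'
from h import *
print(bot.get_obs()["joint_pos"].round(1),bot.get_obs()["tau"].round(1))
a=bot.get_image("scene")
cv2.imwrite("pics/b5.png",cv2.resize(a,(640,480))[:,:,::-1])
E
```

```text
[-10.6  12.4 -26.9  -0.  -50.8  10.3] [ -1.5 -41.8  24.5   6.   -0.    1. ]
```

View pics/b5.png

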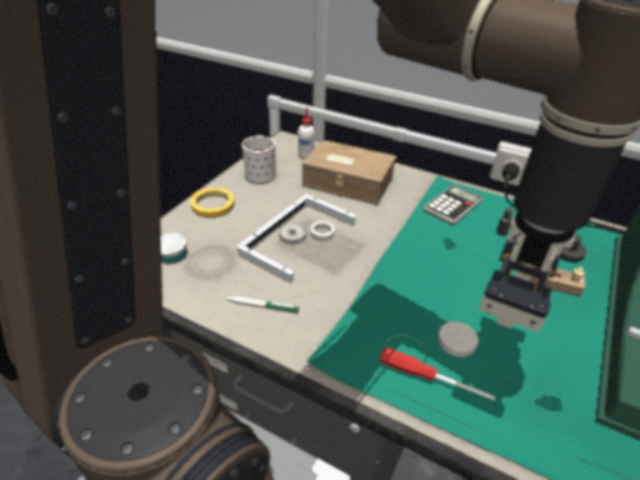

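The machine is well clear. The gear and ring lie flat in the bay, at (292,233) and (322,229). I'll push the block.

>>> arm_command:
  deltas:
    - {"jaw": 0.455,"travel": [0,0,0.035],"yaw": 0}
    - {"jaw": 0.455,"travel": [0,0,0.07],"yaw": 0}
    - {"jaw": 0.455,"travel": [0,0,0.095],"yaw": 0}
    - {"jaw": 0.455,"travel": [0,0,0.104],"yaw": 0}
    - {"jaw": 0.455,"travel": [0,0,0.106],"yaw": 0}

```text
time_s: 9.82
ee_pos: [0.4452, -0.2737, 0.0072]
ee_rot: [179.8, 0.1, -90.0]
contact_force: [-0.0, 0.4, 0.2]
gripper_width: 0.04
grasp_force: 0.0
```

>>> arm_command:
  deltas:
    - {"jaw": 0.455,"travel": [-0.008,0,0],"yaw": 0}
    - {"jaw": 0.455,"travel": [-0.018,0,0],"yaw": 0}
    - {"jaw": 0.455,"travel": [-0.034,0,0],"yaw": 0}
    - {"jaw": 0.455,"travel": [-0.052,-0.002,0],"yaw": 0}
    - {"jaw": 0.455,"travel": [-0.07,-0.004,0],"yaw": 0}

```text
time_s: 10.23
ee_pos: [0.4517, -0.2029, 0.0108]
ee_rot: [-179.8, -0.0, -90.0]
contact_force: [0.4, -1.2, -0.6]
gripper_width: 0.0397
grasp_force: 0.8
```

>>> arm_command:
  deltas:
    - {"jaw": 0.455,"travel": [-0.018,-0.0026,0],"yaw": 0}
    - {"jaw": 0.455,"travel": [-0.036,-0.0052,0],"yaw": 0}
    - {"jaw": 0.455,"travel": [-0.054,-0.0078,0],"yaw": 0}
    - {"jaw": 0.455,"travel": [-0.072,-0.0104,0],"yaw": 0}
    - {"jaw": 0.455,"travel": [-0.09,-0.013,0],"yaw": 0}

```text
time_s: 10.65
ee_pos: [0.4646, -0.1123, 0.0108]
ee_rot: [-179.8, 0.0, -90.0]
contact_force: [-0.2, -0.8, -2.3]
gripper_width: 0.0398
grasp_force: 0.8
```

>>> arm_command:
  deltas:
    - {"jaw": 0.455,"travel": [-0.018,-0.0026,0],"yaw": 0}
    - {"jaw": 0.455,"travel": [-0.036,-0.0052,0],"yaw": 0}
    - {"jaw": 0.455,"travel": [-0.054,-0.0078,0],"yaw": 0}
    - {"jaw": 0.455,"travel": [-0.072,-0.0104,0],"yaw": 0}
    - {"jaw": 0.455,"travel": [-0.09,-0.013,0],"yaw": 0}

```text
time_s: 11.07
ee_pos: [0.4773, -0.0222, 0.0108]
ee_rot: [-179.9, 0.0, -90.0]
contact_force: [-0.3, -1.0, -0.7]
gripper_width: 0.0399
grasp_force: 0.7
```

>>> arm_command:
  deltas:
    - {"jaw": 0.455,"travel": [-0.018,-0.003,0],"yaw": 0}
    - {"jaw": 0.455,"travel": [-0.036,-0.006,0.001],"yaw": 0}
    - {"jaw": 0.455,"travel": [-0.054,-0.01,0.003],"yaw": 0}
    - {"jaw": 0.455,"travel": [-0.07,-0.013,0.004],"yaw": 0}
    - {"jaw": 0.455,"travel": [-0.085,-0.016,0.004],"yaw": 0}

```text
time_s: 11.48
ee_pos: [0.4929, 0.0624, 0.007]
ee_rot: [-179.9, 0.0, -89.9]
contact_force: [-0.3, -4.5, 3.3]
gripper_width: 0.0401
grasp_force: 3.2
```

>>> arm_command:
  deltas:
    - {"jaw": 0.455,"travel": [-0.015,-0.001,0],"yaw": 0}
    - {"jaw": 0.455,"travel": [-0.028,-0.002,0],"yaw": 0}
    - {"jaw": 0.455,"travel": [-0.039,-0.002,0],"yaw": 0}
    - {"jaw": 0.455,"travel": [-0.046,-0.002,0],"yaw": 0}
    - {"jaw": 0.455,"travel": [-0.05,-0.002,0],"yaw": 0}

```text
time_s: 11.9
ee_pos: [0.4951, 0.1122, 0.0065]
ee_rot: [-179.9, 0.0, -89.9]
contact_force: [-0.3, -5.5, 5.8]
gripper_width: 0.0394
grasp_force: 3.8
```

>>> arm_command:
  deltas:
    - {"jaw": 0.455,"travel": [0.008,0,0],"yaw": 0}
    - {"jaw": 0.455,"travel": [0.02,0,0],"yaw": 0}
    - {"jaw": 0.455,"travel": [0.023,0,-0.035],"yaw": 0}
    - {"jaw": 0.455,"travel": [0.03,0,-0.073],"yaw": 0}
    - {"jaw": 0.455,"travel": [0.04,0,-0.11],"yaw": 0}

```text
time_s: 12.32
ee_pos: [0.494, 0.0698, 0.1163]
ee_rot: [179.9, -0.0, -90.0]
contact_force: [1.1, 0.0, -0.1]
gripper_width: 0.0401
grasp_force: 0.0
```

>>> arm_command:
  deltas:
    - {"jaw": 0.455,"travel": [0.035,-0.015,0],"yaw": 0}
    - {"jaw": 0.455,"travel": [0.07,-0.03,0],"yaw": 0}
    - {"jaw": 0.455,"travel": [0.105,-0.045,-0.01],"yaw": 0}
    - {"jaw": 0.455,"travel": [0.14,-0.06,-0.02],"yaw": 0}
    - {"jaw": 0.455,"travel": [0.175,-0.075,-0.03],"yaw": 0}

```text
time_s: 12.73
ee_pos: [0.5696, -0.1066, 0.1459]
ee_rot: [-180.0, 0.0, -90.0]
contact_force: [0.9, 0.3, -0.4]
gripper_width: 0.04
grasp_force: 0.0
```

>>> arm_command:
  deltas:
    - {"jaw": 0.455,"travel": [0.035,0,0],"yaw": 0}
    - {"jaw": 0.455,"travel": [0.07,0,0],"yaw": 0}
    - {"jaw": 0.455,"travel": [0.105,0,0],"yaw": 0}
    - {"jaw": 0.455,"travel": [0.13,0,0],"yaw": 0}
    - {"jaw": 0.455,"travel": [0.14,0,0],"yaw": 0}

```text
time_s: 13.15
ee_pos: [0.5686, -0.2479, 0.145]
ee_rot: [180.0, 0.0, -90.2]
contact_force: [0.8, 0.3, 0.2]
gripper_width: 0.0398
grasp_force: 0.0
```

```bash
python3 - <<'E'
from h import *
a=bot.get_image("top");w=bot.get_image("scene")
A=cv2.resize(a[100:260,120:360],(400,300),interpolation=cv2.INTER_CUBIC)
cv2.imwrite("pics/b6.png",np.hstack([A,cv2.resize(w,(400,300))])[:,:,::-1])
E
```

```text
(no output)
```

View pics/b6.png

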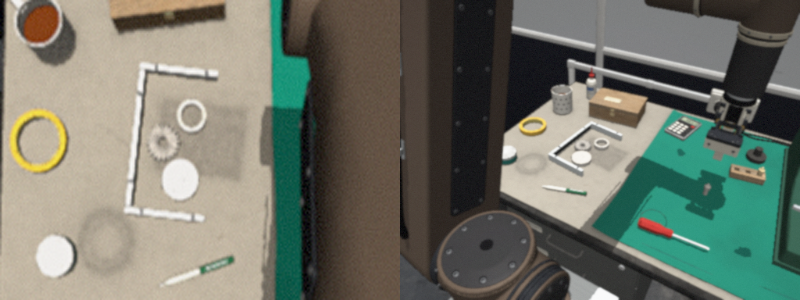

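All three specimens lie flat in the bay: gear (163,143), ring (192,115), block (180,180). The mouth line runs from (217,74) to (203,218), and they sit about 10 mm or more inside it. The indenter is still standing at (707,188) and the arm is clear.

```bash
python3 -c "
from plant import bot
print(bot.sign_off())"
```

```text
the job is handed in; nothing more can be done
None
```

I swept the gear, the ring and the test block flat into the bay, each about 10 mm or more inside the mouth by the last picture, left the indenter standing, saw nothing else disturbed, and handed the job in at about 13 s.

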